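Hang up the guard and show the notched end of a glass plate to the camera

ROBOT

A 6-joint arm with a two-finger parallel gripper is mounted at the origin on a cart in front of the work surface, level with it; the furniture and walls round the work are solid. World frame = base frame: x ahead of the robot, y to its left, z up, the work surface at z = 0. Lengths are in m, angles in degrees, forces in N, time in s.
With the tool pointing down it reaches from about 0.375 to 0.9 m from the base axis. Payload 3.1 kg.
Tool frame: the origin (TCP) lies between the finger pads, 19 mm behind the fingertips; this is the grasp point; z points along the fingers, y is the line along which they close (so a half turn about z gives the same grasp; the last joint's range is limited). The gripper opens to 87 mm and grips with 3 to 60 N. Pads are 19 mm wide; open, the fingers measure 117 mm over their backs; the gripper's body (75 mm by 190 mm) begins 51 mm behind the grasp point.
Start: joints at [63.856, 30.224, 82.088, -0, 67.689, -10.227], TCP at [0.171, 0.601, 0.241] pointing down, gripper open.
Joint ranges: [-176.69, 176.69], [-43.24, 126.21], [12.49, 139.97], [-82, 262], [0, 151.66], [-163.58, 163.58]. Speed limits (degrees/s): [159.86, 159.86, 180, 180, 180, 180].

INTERFACE

Orientations are given as a 3x3 rotation matrix whose columns are the frame's x, y, z axes.
In Python, from rig import bot, capture gives the robot as it stands.
- The arm moves only by the tool move_tool, called as name(argument=value, ...), one argument or row to a line, values as JSON. Schema: {"type":"object","properties":{"motion":{"type":"array","items":{"type":"array","items":{"type":"array","items":{"type":"number"},"minItems":7,"maxItems":7},"minItems":1,"maxItems":20},"minItems":1,"maxItems":1},"only":{"type":"string"},"quiet":{"type":"boolean"},"lines":{"type":"string"}},"required":["motion"],"additionalProperties":false}. motion is a list that holds a single list of rows (three levels of brackets), with 1 to 20 rows, each of 7 numbers: dx, dy, dz in shares of 80 cm (1.0 is 80 cm), then a rotation vector rx, ry, rz in fractions of the full range, 1 being 90 degrees, then the opening from 0.0 (shut) to 1.0 (fully open); each row is the pose to reach, as a shift and turn from the pose commanded when the call began, along the tool's axes at that moment; what a row does not reach only later rows make up. A row lasts 1/10 s, in which the tool goes at most 0.05 m and 8.59 degrees, less where a joint would pass 70% of its speed; a pose out of reach is approached as far as the arm can. The fingers move at their own pace and stop on an object; the grip force is fixed at half the most. Time passes only in rows, so rows that do not move let the fingers close. The tool returns the time, the measured TCP pose, the force, the opening and the grip force at its end. only (a regular expression) keeps the lines of the reply that match it, lines (a string "A,B") keeps lines A to B, and quiet returns only ok. Shift and turn numbers lie between -1 and 1, and a call with a number outside is refused. Input that does not fit is refused with a message, and nothing moves.
- bot.read_state(): the state, without advancing time (a new reading comes with each control period).
- capture(name): name is "side" or "top"; returns a dict with "color" (420x560x3 uint8, red, green, blue), "K" (3x3 intrinsics, pixels), "view" (4x4, takes a point from world to camera coordinates). Camera axes: x right, y up, looking along -z (the intrinsics and any distortion apply to the point x, -y, -z); pixel columns grow to the right and rows downward; lengths in m; the calibration is good to about 2 mm. A picture is of the moment at which its call begins. There is no depth.
- bot.hand_in(): hands the job in; it is judged then, once.
The state is a dict: "time_s": time; "joint_positions": joint angles; "qvel": joint speeds; "tau": joint torques, N m; "position": TCP position; "tcp_rot": TCP orientation; "force": force on the tool from outside, world axes, zero at the start; "moment": the same for the moment, N m; "opening": opening from 0.0 (shut) to 1.0 (fully open); "grasp_force": force on a finger pad.
Only numpy, scipy, OpenCV 4.12 (cv2) and the standard library are available. Lean on these libraries where they do the work, as an engineer would, in place of code of your own. Each camera call takes 0.05 s, during which the arm holds its last target. There are 200 camera calls.

TASK

Lift the yellow guard bridge off the glass plate and hang it astride the bar of the rail, and let go of it. Then find the plate's label end (both ends are frosted, but only the label end has a small notched corner), take the plate by its other half, and hold its label band over the middle of the camera stand's white target, about 10 cm above it, label side up and level, with the notched end pointing to the camera post and the plate in line with the stand. Finish while holding it there still in the gripper; leave the other things on the bench where they are.

Things in the scene. Friction and masses are not known exactly. Their poses are not given: they have to be found in the camera images.
- rest: Low black plate rest, fixed: 150 x 104 mm base sheet, 4 mm thick, with two ridges 22 mm wide along its x axis that carry the plate 14 mm above the bench; nothing stands beside the ridges, so fingers can reach down either side to about 6 mm above the bench. Origin: centre of its underside, on the bench.
- plate: Green glass filter plate, 120 (x) x 40 (y) x 6 mm (z), 70 g, lying label side up along the rest. Both ends have a 25 mm white frosted band on the upper face; only the label end (+x) has a notched corner, 10 x 10 mm, at its +x +y corner. Origin: centre of its underside; +z points out of the label side.
- plate_label (a point): Centre of the frosted band at the notched (label) end, on the upper face of the plate: 47 mm from the plate's middle along its +x.
- plate_plain_end (a point): Centre of the frosted band at the other end, the one without a notch, on the upper face: 47 mm from the plate's middle along its -x.
- guard: Yellow guard, an upside-down U, 44 (x) x 64 (y) x 80 mm, 140 g, standing on the rest's base astride the plate's middle. Two 4 mm legs, 56 mm apart inside, reach 50 mm down from the 5 mm roof; the channel runs along x. On the roof a black grip fin, 12 mm thick (y), 42 mm long (x), from 55 to 80 mm above the origin. Origin: centre between the feet of the legs; z up.
- guard_roof (a point): Centre of the underside of the guard's roof, 50 mm above the guard's origin; this face rests on the bar when the guard hangs.
- rail: Hanging rail, fixed: a flat horizontal aluminium bar, 22 mm wide (x), 10 mm thick, 260 mm long along its y axis, its top 110 mm above the bench, on two posts 115 mm either side of the middle. The bar is free under and beside between the posts. Origin: on the bench below the middle of the bar.
- reader: Camera stand, fixed: grey base 6 mm thick, 90 mm wide, from 45 mm before (-x) to 135 mm behind (+x) the origin; 40 mm white target disc at the origin; 115 mm along +x a post, 236 mm high, with a camera head looking down at the space over the target (all of it over 45 mm along +x and 160 mm high). Origin: on the bench under the target's middle; +x from target to post.
- reader_spot (a point): Centre of the white target disc, on its top, 7 mm above the bench; its axes are the stand's (+x to the post, z up).
- multimeter: Yellow multimeter, 183x89x58 mm, loose bystander; origin at the centre of its underside.
- ipa_dispenser: White dispenser bottle, 66x66x126 mm, loose bystander; origin at the centre of its underside.
- solder_spool: Solder spool, 97x77x47 mm, loose bystander; origin at the centre of its underside.
- tape_measure: Yellow tape measure, 54x63x18 mm, loose bystander; origin at the centre of its underside.
- tweezers: Grey tweezers, 14x123x9 mm, loose bystander; origin at the centre of its underside.
- heat_sink: Black finned heat sink, 40x40x23 mm, loose bystander; origin at the centre of its underside.
- blue_driver: Blue driver, 32x200x33 mm, loose bystander; origin at the centre of its underside.
Mind the look-alikes: they are no part of the job. Several things have the shape of the guard; the one meant has the colours described above.

How it is judged (in metres and radians):
On the way, in this order (a step that is already met when the one before it is completed fails the run):
1. the guard hangs astride the bar between the posts, let go (x of guard_roof in the frame of rail between -0.02 and 0.02 m and y of guard_roof in the frame of rail between -0.075 and 0.075 m and z of guard_roof in the frame of rail between 0.104 and 0.122 m and angle between guard's own z axis and vertical below 0.35 rad and contact force between guard and rail above 0.3 N and contact force between guard and the arm below 0.1 N and contact force between guard and the fingers below 0.1 N), for 0.3 s.
2. the plate is lifted off the rest by the gripper while the guard hangs on the bar (height (world z) of plate above 0.04 m and contact force between plate and the fingers above 0.5 N and x of guard_roof in the frame of rail between -0.02 and 0.02 m and y of guard_roof in the frame of rail between -0.075 and 0.075 m and z of guard_roof in the frame of rail between 0.104 and 0.122 m and angle between guard's own z axis and vertical below 0.35 rad and contact force between guard and rail above 0.3 N), for 0.2 s.
At the end, for the whole second after the job is handed in: Guard hangs at rest astride the bar, untouched, within 20 mm of its line and 75 mm of its middle, tilt under 0.35. Plate held still: label band within 20 mm of the target's centre, 65-135 mm above it, level to 0.2 rad, other band 55+ mm in front, 35 mm sideways; TCP 45+ mm from the label (all of step 1 and horizontal distance between plate_label and reader_spot below 0.02 m and z of plate_label in the frame of reader_spot between 0.065 and 0.135 m and x of plate_plain_end in the frame of reader_spot below -0.055 m and y of plate_plain_end in the frame of reader_spot between -0.035 and 0.035 m and angle between plate's own z axis and vertical below 0.2 rad and contact force between plate and the fingers above 0.5 N and contact force between plate and reader below 0.1 N and distance between the grasp point and plate_label above 0.045 m and linear speed of each of plate, guard below 0.03 m/s); the arm keeps its last pose, push and grip.
It fails at once if one of the loose bystanders is moved by more than 30 mm (distance of any of multimeter, ipa_dispenser, solder_spool, tape_measure, tweezers, heat_sink, blue_driver from where it was at the start of the episode above 0.03 m).
It also fails if it takes over 61 s, if anything falls off the work surface, if the arm or the gripper's body presses on something with over 40 N, if the wrist force passes 120 N, or if a joint passes its speed limit or range.

## Working session

There is one attempt and no reset: what is moved stays moved. The work goes in short steps, Python scripts to look and compute and a tool call to move; the robot and the scene stay as the last step left them, time stands still between calls to the robot, and variables do not carry over. Pictures are saved under pics/ and viewed, at most 10 in all, crops included, and the job is handed in when it is done.

```bash
ls; mkdir -p pics; cat > h.py <<'E'
import numpy as np, cv2
from rig import bot, capture
def ray(c,u,v):
    K,V=c["K"],np.array(c["view"]); d=np.linalg.inv(K)@[u,v,1]; d=np.array([d[0],-d[1],-d[2]])
    R=V[:3,:3]; return -R.T@V[:3,3], R.T@d
def onz(c,u,v,z):
    o,d=ray(c,u,v); return o+d*(z-o[2])/d[2]
def proj(c,p):
    V=np.array(c["view"]); q=V[:3,:3]@np.array(p)+V[:3,3]; q=np.array(c["K"])@[q[0],-q[1],-q[2]]; return q[:2]/q[2]
def save(name,img,s=1):
    cv2.imwrite("pics/"+name,cv2.resize(img[:,:,::-1],None,fx=s,fy=s,interpolation=cv2.INTER_CUBIC))
E
python3 - <<'E'
from h import *
for n in("top","side"):
    c=capture(n); save(n+"0.png",c["color"]); print(n,c.keys(),c["K"],ray(c,280,210))
    np.savez(n+"0.npz",**{k:np.array(v) for k,v in c.items() if k in("color","K","view")})
s=bot.read_state(); print(s["position"],s["tcp_rot"],s["opening"])
E
```

```text
pics
top dict_keys(['color', 'K', 'view']) [[405.06395409   0.         274.19633591]
 [  0.         405.06395409 216.57192859]
 [  0.           0.           1.        ]] (array([ 0.22261908, -0.03094088,  1.64332922]), array([ 0.21329887, -0.02738049, -0.97684309]))
side dict_keys(['color', 'K', 'view']) [[426.92458719   0.         275.83748328]
 [  0.         426.92458719 210.56916486]
 [  0.           0.           1.        ]] (array([-0.30705206, -0.4885784 ,  1.28580019]), array([ 0.55713194,  0.27122367, -0.78494494]))
[0.17107854 0.60046974 0.24036416] [[-9.61664903e-01  2.74225954e-01 -8.59989683e-04]
 [ 2.74227092e-01  9.61663322e-01 -1.77657071e-03]
 [ 3.39838739e-04 -1.94429817e-03 -9.99998052e-01]] 0.9987557357115153
```

View pics/top0.png

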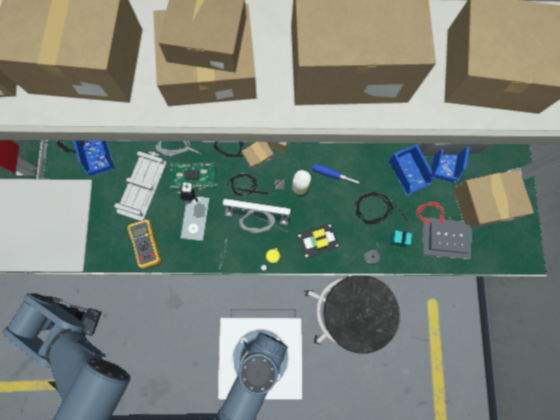

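View pics/side0.png

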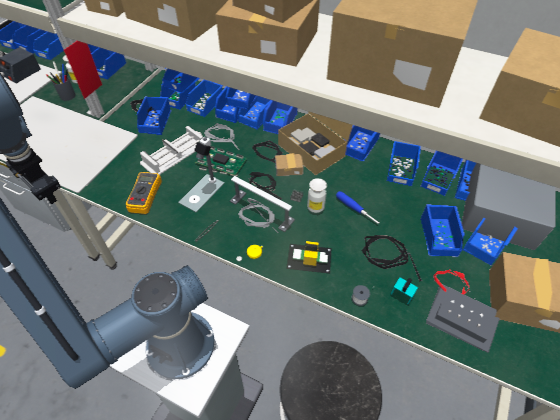

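Top view: the guard candidates are a yellow/black one on the black rest at (318,239), a teal look-alike at (403,238), and two other yellow things, the tape measure (273,256) and multimeter (144,243). I choose (318,239). The rail runs (228,205)–(288,211), and the stand is at (194,218) with its post at about (188,192). I'll check this in a close crop.

```bash
python3 - <<'E'
from h import *
t=np.load("top0.npz"); s=np.load("side0.npz")
a=cv2.resize(t["color"][215:270,285:352],(400,328),interpolation=cv2.INTER_CUBIC)
b=cv2.resize(s["color"][230:285,278:345],(400,328),interpolation=cv2.INTER_CUBIC)
d=cv2.resize(t["color"][180:250,170:303],(500,263),interpolation=cv2.INTER_CUBIC)
e=cv2.resize(s["color"][140:230,170:310],(300,193),interpolation=cv2.INTER_CUBIC)
o=np.zeros((591,800,3),np.uint8);o[:328,:400]=a;o[:328,400:]=b;o[328:,:500]=d;o[328:521,500:]=e
save("crop1.png",o)
def show(n,c,m,off):
    k,l,st,ce=cv2.connectedComponentsWithStats(m.astype(np.uint8))
    for i in range(1,k):
        if st[i,4]>=6: print(n,st[i],ce[i].round(1))
for n,c,(r0,r1,c0,c1) in(("top",t,(215,270,285,352)),("side",s,(230,285,278,345))):
    im=c["color"]; h=cv2.cvtColor(im,cv2.COLOR_RGB2HSV)
    M=np.zeros(im.shape[:2],bool);M[r0:r1,c0:c1]=1
    print("yellow");show(n,c,M&(h[...,0]>18)&(h[...,0]<36)&(h[...,1]>120)&(h[...,2]>80),0)
    print("white");show(n,c,M&(h[...,1]<60)&(h[...,2]>140),0)
    print("black");show(n,c,M&(h[...,2]<45),0)
E
```

```text
yellow
top [312 229  13   9  83] [318.4 232.8]
top [316 238  13  11  94] [321.6 242.9]
white
top [325 231  10  11  77] [329.5 236.1]
top [298 234   3   3   7] [299.  235.3]
top [303 237  11  12  86] [308.  242.7]
top [305 254   3   3   7] [306.  255.3]
black
yellow
side [306 241  13   5  39] [312.  242.7]
side [303 250  15  16 197] [310.  257.3]
white
side [293 249   9  10  79] [296.8 253.5]
side [320 252   8  10  73] [323.2 256.8]
black
side [314 247   3   4  10] [315.1 248.8]
side [317 263  10   2  16] [321.9 263.4]
```

View pics/crop1.png

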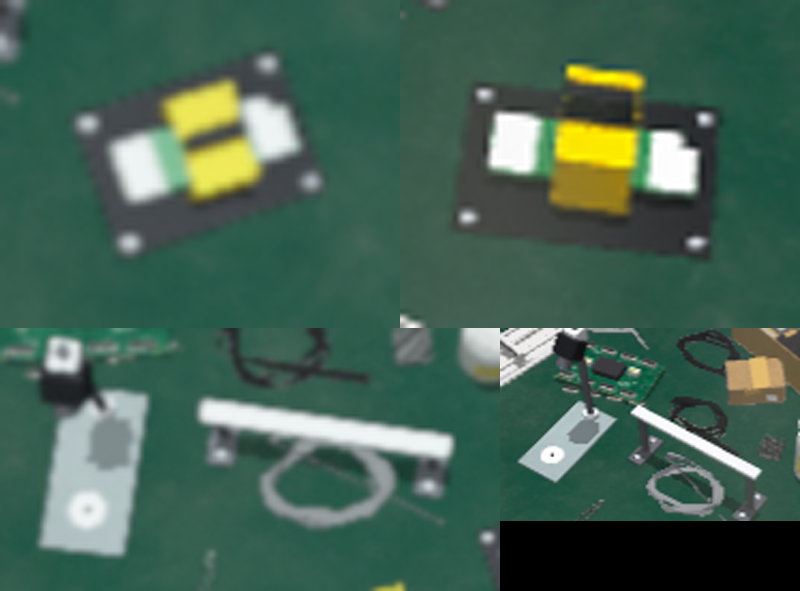

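The crop confirms it: yellow guard with a black fin astride the green plate. The right frosted band (top px ~(329,236)) has the notched corner at its upper right, so the label end is on the right and the plain end is at (308,243).

```bash
python3 - <<'E'
from h import *
t=np.load("top0.npz"); s=np.load("side0.npz")
f=400/67
sc=[(285+x/f,215+y/f) for x,y in((87,123),(267,63),(312,181),(129,243))]
S=np.array([onz(t,u,v,.005) for u,v in sc]); print("rest",S.mean(0),np.linalg.norm(S[0]-S[1]),np.linalg.norm(S[1]-S[2]))
d=S[1]+S[2]-S[0]-S[3]; print("rest yaw",np.degrees(np.arctan2(d[1],d[0])))
L=onz(t,329.5,236.1,.02);P=onz(t,308,242.7,.02); d=L-P; print("plate L,P",L,P,(L+P)/2,np.linalg.norm(d),np.degrees(np.arctan2(d[1],d[0])))
L2=onz(s,323.2,256.8,.02);P2=onz(s,296.8,253.5,.02);d=L2-P2;print("side",L2,P2,(L2+P2)/2,np.degrees(np.arctan2(d[1],d[0])))
a=onz(t,318.4,232.8,.059);b=onz(t,321.6,242.9,.059);print("roof",a,b,(a+b)/2,np.degrees(np.arctan2(*(a-b)[:2][::-1])))
def comp(im,m,r,k=0):
    M=np.zeros(im.shape[:2],np.uint8);M[r[0]:r[1],r[2]:r[3]]=1;M=M*m.astype(np.uint8)
    n,l,st,ce=cv2.connectedComponentsWithStats(M);i=1+st[1:,4].argmax();return (l==i).astype(np.uint8),ce[i],st[i]
for n,c,r in(("top",t,(190,225,215,300)),("side",s,(170,225,225,300))):
    im=c["color"];h=cv2.cvtColor(im,cv2.COLOR_RGB2HSV)
    m,ce,st=comp(im,(h[...,1]<40)&(h[...,2]>195),r)
    W=np.array([onz(c,x,y,.11)[:2] for y,x in np.argwhere(m)],np.float32)
    print(n,"rail",st,cv2.minAreaRect((W*1000)),onz(c,*ce,.11))
for n,c,r in(("top",t,(195,245,178,212)),("side",s,(170,215,170,235))):
    im=c["color"];h=cv2.cvtColor(im,cv2.COLOR_RGB2HSV)
    m,ce,st=comp(im,(h[...,1]<70)&(h[...,2]>115),r)
    W=np.array([onz(c,x,y,.006)[:2] for y,x in np.argwhere(m)],np.float32)
    print(n,"base",st,cv2.minAreaRect((W*1000)))
print("disc top",onz(t,170+87/3.76,180+182/3.76,.007),"side",onz(s,170+52/2.143,140+127/2.143,.007))
# white disc
for n,c,r in(("top",t,(220,238,184,204)),("side",s,(192,206,186,204))):
    im=c["color"];g=im.min(2); q=g[r[0]:r[1],r[2]:r[3]]; m,ce,st=comp(im,g>215,r); print(n,st,ce,onz(c,*ce,.007))
E
```

```text
rest [ 0.45404151 -0.23353309  0.005     ] 0.13163980942322806 0.08661202312788176
rest yaw -71.1187450902074
plate L,P [ 0.47010447 -0.27742913  0.02      ] [ 0.44263845 -0.18975027  0.02      ] [ 0.45637146 -0.2335897   0.02      ] 0.09188016391945539 -72.60646528937912
side [ 0.47149803 -0.27700722  0.02      ] [ 0.4432801 -0.1890925  0.02     ] [ 0.45738907 -0.23304986  0.02      ] -72.2049676067101
roof [ 0.47711426 -0.22771843  0.059     ] [ 0.43686589 -0.23964833  0.059     ] [ 0.45699008 -0.23368338  0.059     ] 16.510197784546794
top rail [224 200  66  14 348] ((571.2937622070312, 17.73516845703125), (256.6315612792969, 20.97826385498047), 81.60338592529297) [0.57127281 0.01758781 0.11      ]
side rail [231 176  61  34 320] ((570.3700561523438, 18.509475708007812), (255.63755798339844, 21.665430068969727), 81.67500305175781) [0.56988034 0.01465459 0.11      ]
top base [180 196  30  45 980] ((547.3418579101562, 273.92779541015625), (97.056884765625, 185.7908172607422), 83.8245620727539)
side base [178 174  47  38 790] ((547.5760498046875, 272.4908752441406), (89.74787139892578, 181.8565216064453), 84.03155517578125)
disc top [0.50052127 0.27807064 0.007     ] side [0.50110925 0.27677167 0.007     ]
top [189 224   9   9  63] [192.9047619  227.92063492] [0.50251882 0.2791088  0.007     ]
side [189 195  11   8  68] [193.95588235 198.61764706] [0.50333692 0.27966156 0.007     ]
```

```bash
cat >> h.py <<'E'
from scipy.spatial.transform import Rotation as Ro
def go(p,yaw):
    "shift and rotvec in tool axes to reach TCP p, tool down, closing axis at yaw (deg)"
    s=bot.read_state(); R=np.array(s["tcp_rot"]); a=np.radians(yaw)
    T=np.array([[-np.sin(a),np.cos(a),0],[np.cos(a),np.sin(a),0],[0,0,-1]])
    T[:,0]*=-1 if np.linalg.det(T)<0 else 1
    print(s["time_s"],(R.T@(np.array(p)-s["position"])).round(4),Ro.from_matrix(R.T@T).as_rotvec(degrees=True).round(1))
E
python3 - <<'E'
from h import *
go((.43,.22,.28),50); go((.48,-.05,.26),25); go((.457,-.2335,.20),17.2)
t=np.load("top0.npz"); print(onz(t,302,182,.1),onz(t,188,187,.236),onz(t,273,256,.02))
E
```

```text
0.1 [-0.3533 -0.295  -0.0392] [-0.1  0.  24.1]
0.1 [-0.4754 -0.5409 -0.0187] [-0.1  0.  49.1]
0.1 [-0.5037 -0.7235  0.0416] [-0.1  0.  56.9]
[ 0.67365576 -0.16120629  0.1       ] [0.61204342 0.25970211 0.236     ] [ 0.38812815 -0.0485532   0.02      ]
```

The manual's scale: shifts go in shares of 80 cm and turns go in shares of 90 degrees. Converting my numbers, -0.7235 m / 0.8 = -0.9044, -0.541 m / 0.8 = -0.6763, 57 degrees / 90 = 0.6333.

move_tool(
  motion=[
    [[-0.4413,-0.3688,-0.05,0,0,0.2667,1],[-0.4413,-0.3688,-0.05,0,0,0.2667,1],[-0.4413,-0.3688,-0.05,0,0,0.2667,1],[-0.4413,-0.3688,-0.05,0,0,0.2667,1],[-0.4413,-0.3688,-0.05,0,0,0.2667,1],[-0.4413,-0.3688,-0.05,0,0,0.2667,1],[-0.4413,-0.3688,-0.05,0,0,0.2667,1],[-0.4413,-0.3688,-0.05,0,0,0.2667,1],[-0.4413,-0.3688,-0.05,0,0,0.2667,1],[-0.5938,-0.6763,-0.025,0,0,0.5444,1],[-0.5938,-0.6763,-0.025,0,0,0.5444,1],[-0.5938,-0.6763,-0.025,0,0,0.5444,1],[-0.5938,-0.6763,-0.025,0,0,0.5444,1],[-0.5938,-0.6763,-0.025,0,0,0.5444,1],[-0.63,-0.9044,0.05,0,0,0.6333,1],[-0.63,-0.9044,0.05,0,0,0.6333,1],[-0.63,-0.9044,0.05,0,0,0.6333,1],[-0.63,-0.9044,0.05,0,0,0.6333,1],[-0.63,-0.9044,0.05,0,0,0.6333,1],[-0.63,-0.9044,0.05,0,0,0.6333,1]],
  ],
)

```text
time_s: 2.1
position: [0.4572, -0.2366, 0.1999]
tcp_rot: [[-0.289, 0.957, -0.001], [0.957, 0.289, -0.0], [0.0, -0.001, -1.0]]
force: [0.5, -0.0, -0.6]
opening: 1.002
grasp_force: 0.0
```

```bash
python3 - <<'E'
from h import *
go((.457,-.2335,.083),17.2)
E
```

```text
2.1 [0.003  0.0008 0.1169] [-0.1 -0.  -0.4]
```

Scaled: 0.116 m / 0.8 = 0.145, 0.105 m / 0.8 = 0.1313.

move_tool(
  motion=[
    [[0.0025,0,0.05,0,0,0,1],[0.0025,0,0.1,0,0,0,1],[0.0025,0,0.1313,0,0,0,1],[0.0025,0,0.145,0,0,0,1],[0.0025,0,0.145,0,0,0,1],[0.0025,0,0.145,0,0,0,0],[0.0025,0,0.145,0,0,0,0],[0.0025,0,0.145,0,0,0,0],[0.0025,0,0.145,0,0,0,0],[0.0025,0,0.145,0,0,0,0],[0.0025,0,0.145,0,0,0,0],[0.0025,0,0.145,0,0,0,0],[0.0025,0,0.145,0,0,0,0]],
  ],
)

```text
time_s: 3.4
position: [0.457, -0.2311, 0.0853]
tcp_rot: [[-0.294, 0.956, -0.0], [0.956, 0.294, 0.0], [0.0, -0.0, -1.0]]
force: [0.1, -0.6, 0.4]
opening: 0.352
grasp_force: 0.0
```

```bash
python3 - <<'E'
from h import *
go((.457,-.2335,.22),17.2); go((.571,.018,.22),-8.4)
E
```

```text
3.4 [-0.0023 -0.0007 -0.1347] [-0.  -0.  -0.1]
3.4 [ 0.2046  0.1821 -0.1347] [-0.  -0.  25.5]
```

Scaled: 0.002 m / 0.8 = 0.0025.

move_tool(
  motion=[
    [[0,0,0.0025,0,0,0,0],[0,0,0.0025,0,0,0,0],[0,0,0.0025,0,0,0,0],[0,0,0.0025,0,0,0,0],[0,0,0.0025,0,0,0,0],[0,0,0.0025,0,0,0,0],[0,0,0.0025,0,0,0,0]],
  ],
)

```text
time_s: 4.1
position: [0.457, -0.231, 0.0832]
tcp_rot: [[-0.294, 0.956, -0.0], [0.956, 0.294, 0.0], [0.0, -0.0, -1.0]]
force: [0.2, -1.2, -1.9]
opening: 0.134
grasp_force: 30.0
```

```bash
python3 - <<'E'
from h import *
go((.457,-.2335,.22),17.2); go((.571,.018,.22),-8.4)
E
```

```text
4.1 [-0.0024 -0.0007 -0.1368] [-0.  -0.  -0.1]
4.1 [ 0.2045  0.1821 -0.1368] [-0.  -0.  25.5]
```

Scaled: 0.2045 m / 0.8 = 0.2556, 0.2 m / 0.8 = 0.25, 25.5 degrees / 90 = 0.2833.

move_tool(
  motion=[
    [[0,0,-0.0125,0,0,0,0],[0,0,-0.0438,0,0,0,0],[0,0,-0.0875,0,0,0,0],[0,0,-0.1313,0,0,0,0],[0,0,-0.1625,0,0,0,0],[0.0188,0.0163,-0.17,0,0,0.0222,0],[0.05,0.045,-0.1713,0,0,0.0556,0],[0.0875,0.0775,-0.1713,0,0,0.1,0],[0.125,0.1113,-0.1713,0,0,0.1444,0],[0.1625,0.145,-0.1713,0,0,0.1889,0],[0.2,0.1775,-0.1713,0,0,0.2333,0],[0.2313,0.2063,-0.1713,0,0,0.2667,0],[0.25,0.2225,-0.1713,0,0,0.2833,0],[0.2556,0.2275,-0.1713,0,0,0.2833,0],[0.2556,0.2275,-0.1713,0,0,0.2833,0],[0.2556,0.2275,-0.1713,0,0,0.2833,0]],
  ],
)

```text
time_s: 5.7
position: [0.5703, 0.0171, 0.2204]
tcp_rot: [[0.146, 0.989, -0.001], [0.989, -0.146, -0.001], [-0.001, -0.001, -1.0]]
force: [-0.5, -0.4, -1.6]
opening: 0.135
grasp_force: 30.0
```

```bash
python3 - <<'E'
from h import *
go((.571,.018,.143),-8.4)
cs={n:capture(n) for n in("top","side")}
a=cv2.resize(cs["top"]["color"][150:250,200:310],(400,364));b=cv2.resize(cs["side"]["color"][100:230,210:320],(400,473))
o=np.zeros((473,800,3),np.uint8);o[:364,:400]=a;o[:,400:]=b;save("hold.png",o)
E
```

```text
5.7 [0.0011 0.0006 0.0774] [-0.  0. -0.]
```

View pics/hold.png

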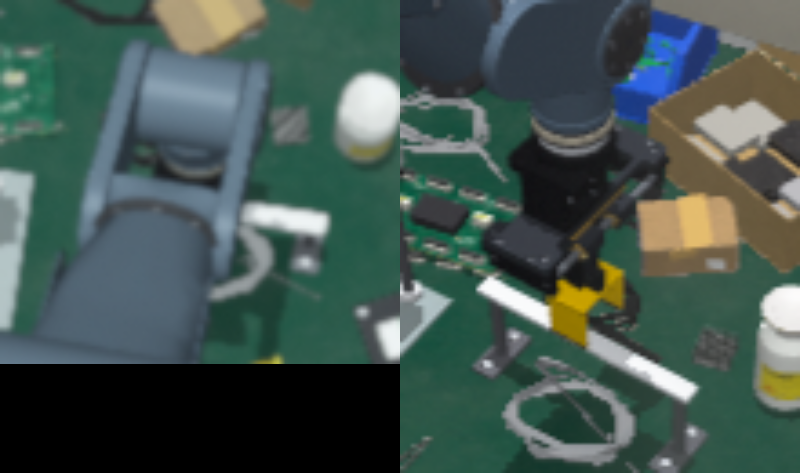

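The guard (side crop about (580,300)) is held level astride the line of the bar, so I lower it.

Scaled: 0.08 m / 0.8 = 0.1, 0.078 m / 0.8 = 0.0975.

move_tool(
  motion=[
    [[0.0013,0.0006,0.025,0,0,0,0],[0.0013,0.0006,0.0563,0,0,0,0],[0.0013,0.0006,0.0813,0,0,0,0],[0.0013,0.0006,0.0938,0,0,0,0],[0.0013,0.0006,0.0975,0,0,0,0],[0.0013,0.0006,0.1,0,0,0,0],[0.0013,0.0006,0.1,0,0,0,0],[0.0013,0.0006,0.1,0,0,0,0]],
  ],
)

```text
time_s: 6.6
position: [0.5722, 0.0187, 0.1412]
tcp_rot: [[0.146, 0.989, 0.002], [0.989, -0.146, -0.0], [-0.0, 0.002, -1.0]]
force: [-0.5, -0.4, -1.3]
opening: 0.138
grasp_force: 30.0
```

```bash
python3 - <<'E'
from h import *
go((.571,.018,.139),-8.4)
E
```

```text
6.6 [-0.0009 -0.0011  0.0022] [ 0.1  0.  -0. ]
```

Scaled: 0.003 m / 0.8 = 0.0038, 0.002 m / 0.8 = 0.0025.

move_tool(
  motion=[
    [[0,-0.0013,0.0025,0,0,0,0],[0,-0.0013,0.0038,0,0,0,0],[0,-0.0013,0.0038,0,0,0,0]],
  ],
)

```text
time_s: 6.9
position: [0.5709, 0.019, 0.1383]
tcp_rot: [[0.146, 0.989, 0.001], [0.989, -0.146, -0.0], [-0.0, 0.001, -1.0]]
force: [-1.4, -0.2, 4.5]
opening: 0.137
grasp_force: 30.0
```

move_tool(
  motion=[
    [[0,0,0,0,0,0,0.3],[0,0,0,0,0,0,0.5],[0,0,0,0,0,0,0.7],[0,0,0,0,0,0,1],[0,0,0,0,0,0,1],[0,0,0,0,0,0,1],[0,0,0,0,0,0,1],[0,0,0,0,0,0,1],[0,0,0,0,0,0,1]],
  ],
)

```text
time_s: 7.8
position: [0.5706, 0.019, 0.1372]
tcp_rot: [[0.146, 0.989, -0.0], [0.989, -0.146, 0.0], [0.0, -0.0, -1.0]]
force: [0.2, -0.5, -1.0]
opening: 0.869
grasp_force: 0.0
```

```bash
python3 - <<'E'
from h import *
g=(0.4565+.035*-.304,-.2335+.035*.953); print(g)
go((.571,.018,.23),-8.4);go((*g,.2),17.6)
c=capture("side");save("hang.png",c["color"][100:230,210:320],4)
E
```

```text
(0.44586000000000003, -0.20014500000000002)
7.8 [-0.0009  0.0005 -0.0928] [-0. -0. -0.]
7.8 [-0.235  -0.0913 -0.0628] [ -0.  -0. -26.]
```

View pics/hang.png

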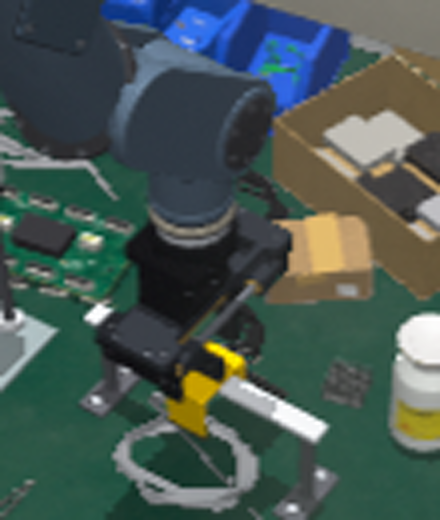

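The guard hangs astride the bar (crop about (205,385)) and is released. I pull straight up and travel to above the plate's plain half.

Scaled: -0.235 m / 0.8 = -0.2938, -0.22 m / 0.8 = -0.275, -26 degrees / 90 = -0.2889.

move_tool(
  motion=[
    [[0,0,-0.0188,0,0,0,1],[0,0,-0.0625,0,0,0,1],[0,0,-0.1125,0,0,0,1],[-0.0375,-0.015,-0.1163,0,0,-0.0333,1],[-0.0875,-0.0338,-0.1125,0,0,-0.0889,1],[-0.1375,-0.0538,-0.1063,0,0,-0.1444,1],[-0.1875,-0.0725,-0.1,0,0,-0.2,1],[-0.2375,-0.0925,-0.0875,0,0,-0.2444,1],[-0.275,-0.1075,-0.0788,0,0,-0.2778,1],[-0.2938,-0.1138,-0.0788,0,0,-0.2889,1],[-0.2938,-0.1138,-0.0788,0,0,-0.2889,1],[-0.2938,-0.1138,-0.0788,0,0,-0.2889,1]],
  ],
)

```text
time_s: 9.05
position: [0.4463, -0.2001, 0.2004]
tcp_rot: [[-0.301, 0.954, 0.0], [0.954, 0.301, 0.0], [0.0, 0.0, -1.0]]
force: [0.5, 1.3, -0.2]
opening: 1.001
grasp_force: 0.0
```

```bash
python3 - <<'E'
from h import *
c=capture("side"); im=c["color"]; h=cv2.cvtColor(im,cv2.COLOR_RGB2HSV)
save("plate2.png",np.hstack([im[220:290,270:350],im[150:220,225:305]]),5)
m=((h[...,1]<60)&(h[...,2]>140)).astype(np.uint8); m[:235]=0;m[275:]=0;m[:,:285]=0;m[:,335:]=0
k,l,st,ce=cv2.connectedComponentsWithStats(m)
for i in range(1,k):
    if st[i,4]>=20: print(st[i],onz(c,*ce[i],.02))
s=bot.read_state(); print(s["position"])
go((.4458,-.2005,.027),17.6)
E
```

```text
[293 249   9  10  73] [ 0.44369896 -0.1889842   0.02      ]
[320 252   8  10  73] [ 0.47136245 -0.27718669  0.02      ]
[ 0.44649822 -0.19959334  0.20038816]
9.1 [-0.0007 -0.001   0.1734] [ 0. -0. -0.]
```

View pics/plate2.png

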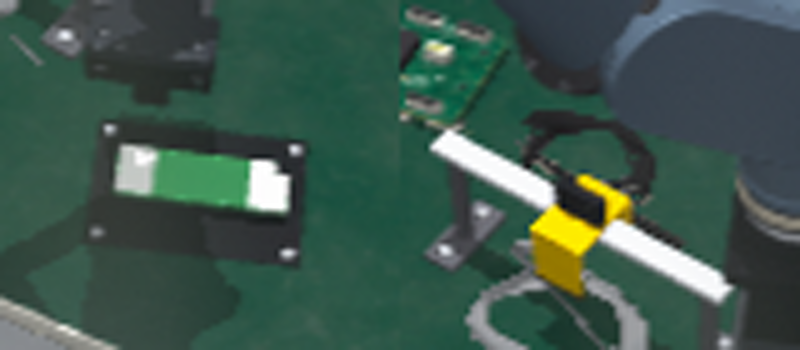

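The plate is undisturbed (notch on the right at crop (280,170)) and the guard is hanging well at (580,230). I descend and grip.

Scaled: 0.171 m / 0.8 = 0.2138, 0.166 m / 0.8 = 0.2075.

move_tool(
  motion=[
    [[-0.0013,-0.0013,0.05,0,0,0,1],[-0.0013,-0.0013,0.1063,0,0,0,1],[-0.0013,-0.0013,0.1563,0,0,0,1],[-0.0013,-0.0013,0.19,0,0,0,1],[-0.0013,-0.0013,0.2075,0,0,0,1],[-0.0013,-0.0013,0.2138,0,0,0,1],[-0.0013,-0.0013,0.2138,0,0,0,0],[-0.0013,-0.0013,0.2138,0,0,0,0],[-0.0013,-0.0013,0.2138,0,0,0,0],[-0.0013,-0.0013,0.2138,0,0,0,0],[-0.0013,-0.0013,0.2138,0,0,0,0],[-0.0013,-0.0013,0.2138,0,0,0,0],[-0.0013,-0.0013,0.2138,0,0,0,0],[-0.0013,-0.0013,0.2138,0,0,0,0],[-0.0013,-0.0013,0.2138,0,0,0,0]],
  ],
)

```text
time_s: 10.6
position: [0.4458, -0.2017, 0.0295]
tcp_rot: [[-0.302, 0.953, 0.001], [0.953, 0.302, -0.001], [-0.001, 0.001, -1.0]]
force: [1.0, 0.6, 4.9]
opening: 0.453
grasp_force: 29.7
```

```bash
python3 - <<'E'
from h import *
go((.4458,-.2005,.027),17.6)
E
```

```text
10.6 [0.0011 0.0003 0.0025] [ 0.  0. -0.]
```

Scaled: -0.15 m / 0.8 = -0.1875, -0.145 m / 0.8 = -0.1813.

move_tool(
  motion=[
    [[0,0,-0.0063,0,0,0,0],[0,0,-0.0188,0,0,0,0],[0,0,-0.0438,0,0,0,0],[0,0,-0.0813,0,0,0,0],[0,0,-0.125,0,0,0,0],[0,0,-0.1625,0,0,0,0],[0,0,-0.1813,0,0,0,0],[0,0,-0.1875,0,0,0,0],[0,0,-0.1875,0,0,0,0],[0,0,-0.1875,0,0,0,0]],
  ],
)

```text
time_s: 11.6
position: [0.4448, -0.201, 0.1786]
tcp_rot: [[-0.302, 0.953, -0.002], [0.953, 0.302, 0.001], [0.002, -0.001, -1.0]]
force: [-0.1, 0.3, -1.4]
opening: 0.456
grasp_force: 29.7
```

```bash
python3 - <<'E'
from h import *
go((.43,.05,.18),50); go((.4222,.2875,.17),83.9)
c=capture("side");im=c["color"];p=proj(c,bot.read_state()["position"]).astype(int);print(p)
save("lift.png",im[p[1]-70:p[1]+70,p[0]-90:p[0]+90],4)
E
```

```text
11.6 [ 0.2437  0.0617 -0.0011] [ -0.   -0.1 -32.4]
11.6 [0.4725 0.126  0.0091] [ -0.   -0.1 -66.3]
[301 227]
```

View pics/lift.png

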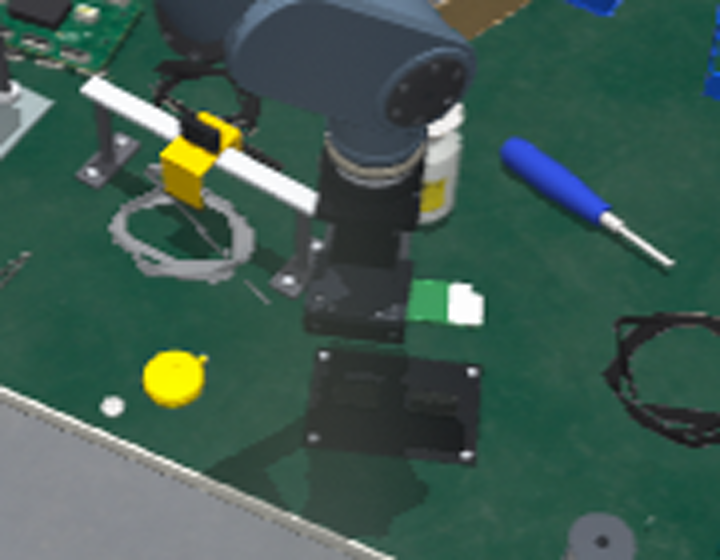

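The plate is held level by its plain half, with the label end out to the right at (467,303). Now I carry it to the stand.

Scaled: 0.4725 m / 0.8 = 0.5906, 0.47 m / 0.8 = 0.5875, -66.3 degrees / 90 = -0.7367.

move_tool(
  motion=[
    [[0.0125,0.0038,0,0,0,-0.0111,0],[0.0375,0.01,0,0,0,-0.0444,0],[0.075,0.0188,0,0,0,-0.0889,0],[0.1125,0.0288,0,0,0,-0.1333,0],[0.15,0.0375,0,0,0,-0.1778,0],[0.1875,0.0475,0,0,0,-0.2222,0],[0.225,0.0575,0,0,0,-0.2667,0],[0.2625,0.0675,0,0,0,-0.3111,0],[0.3046,0.0775,0,0,0,-0.3667,0],[0.3438,0.0888,0.0013,0,0,-0.4222,0],[0.3813,0.0988,0.0025,0,0,-0.4667,0],[0.4188,0.1088,0.0038,0,0,-0.5111,0],[0.4563,0.12,0.005,0,0,-0.5556,0],[0.4938,0.13,0.0075,0,0,-0.6,0],[0.525,0.1388,0.0088,0,0,-0.6444,0],[0.5563,0.1475,0.01,0,0,-0.6889,0],[0.5775,0.1538,0.0113,0,0,-0.7222,0],[0.5875,0.1569,0.0113,0,0,-0.7367,0],[0.5906,0.1575,0.0113,0,0,-0.7367,0],[0.5906,0.1575,0.0113,0,0,-0.7367,0]],
  ],
)

```text
time_s: 13.65
position: [0.4223, 0.2868, 0.1698]
tcp_rot: [[-0.994, 0.107, -0.001], [0.107, 0.994, -0.001], [0.001, -0.001, -1.0]]
force: [-0.5, -0.0, -1.4]
opening: 0.455
grasp_force: 29.7
```

```bash
python3 - <<'E'
from h import *
go((.4222,.2875,.1165),83.9)
E
```

```text
13.65 [0.0001 0.0007 0.0533] [-0.  -0.1 -0. ]
```

Scaled: 0.053 m / 0.8 = 0.0663, 0.052 m / 0.8 = 0.065.

move_tool(
  motion=[
    [[0,0,0.01,0,0,0,0],[0,0,0.0275,0,0,0,0],[0,0,0.0475,0,0,0,0],[0,0,0.06,0,0,0,0],[0,0,0.065,0,0,0,0],[0,0,0.0663,0,0,0,0],[0,0,0.0663,0,0,0,0],[0,0,0.0663,0,0,0,0],[0,0,0.0663,0,0,0,0],[0,0,0.0663,0,0,0,0]],
  ],
)

```text
time_s: 14.65
position: [0.4231, 0.2872, 0.1177]
tcp_rot: [[-0.994, 0.106, 0.001], [0.106, 0.994, 0.0], [-0.001, 0.0, -1.0]]
force: [-0.9, 0.7, -0.8]
opening: 0.454
grasp_force: 29.7
```

```bash
python3 - <<'E'
from h import *
s=bot.read_state(); print(s["position"],s["qvel"])
P=np.array([.5028,.279,.107])
for n in("side","top"):
    c=capture(n);im=c["color"];h=cv2.cvtColor(im,cv2.COLOR_RGB2HSV);p=proj(c,P).astype(int)
    m=((h[...,1]<60)&(h[...,2]>150)).astype(np.uint8);M=np.zeros_like(m);M[p[1]-16:p[1]+16,p[0]-16:p[0]+16]=1
    k,l,st,ce=cv2.connectedComponentsWithStats(m*M)
    print(n,p,[(st[i].tolist(),onz(c,*ce[i],.107).round(4)) for i in range(1,k) if st[i,4]>15])
    print([np.round(proj(c,P),1)])
    if n=="side": a=cv2.resize(im[140:240,140:270],(416,320),interpolation=cv2.INTER_CUBIC)
    else: b=cv2.resize(im[170:270,150:270],(384,320),interpolation=cv2.INTER_CUBIC)
save("final.png",np.hstack([a,b]))
E
```

```text
[0.42308988 0.28717408 0.11765855] [ 0.07846579  0.113379    0.01782227 -0.02378196  0.01415764 -0.00791701]
side [189 181] [([190, 176, 15, 21, 148], array([0.4885, 0.2272, 0.107 ]))]
[array([189.8, 181.6])]
top [188 223] [([183, 207, 21, 28, 398], array([0.5138, 0.26  , 0.107 ]))]
[array([188.2, 223.4])]
```

View pics/final.png

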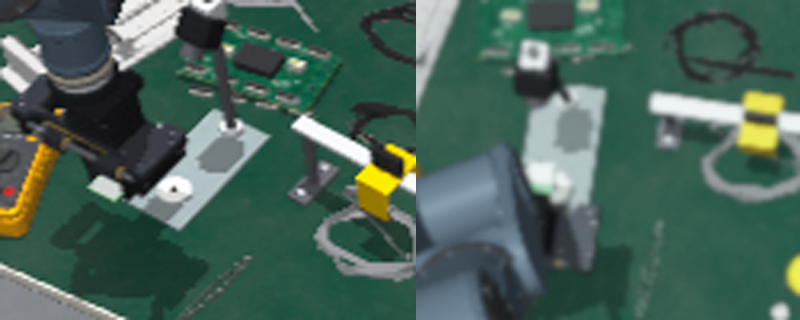

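Side crop: guard on the bar at (385,185); the gripper hides the label, and the plain end shows at (105,187). Top crop: the label band is near (543,178) over the target. I take one tighter crop with reference marks.

```bash
python3 - <<'E'
from h import *
c=capture("top");im=c["color"];f=14
o=cv2.resize(im[205:245,170:220],None,fx=f,fy=f,interpolation=cv2.INTER_NEAREST).copy()
def mk(p,col):
    u,v=(proj(c,p)-[170,205]+.5)*f; cv2.circle(o,(int(u),int(v)),4,col,-1)
T=np.array([.5028,.279,.107]);a=np.radians(-6.1);X=np.array([np.cos(a),np.sin(a),0]);Y=np.array([-X[1],X[0],0])
for dx,dy in((0,0),(12.5,-20),(-12.5,20),(-12.5,-20),(12.5,10),(2.5,20)): mk(T+X*dx/1000+Y*dy/1000,(255,0,0))
mk([.5028,.279,.007],(0,0,255))
save("close.png",o); s=bot.read_state();print(s["position"],np.abs(s["qvel"]).max())
E
```

```text
[0.42298334 0.28714732 0.11744781] 0.1854564494601305
```

View pics/close.png

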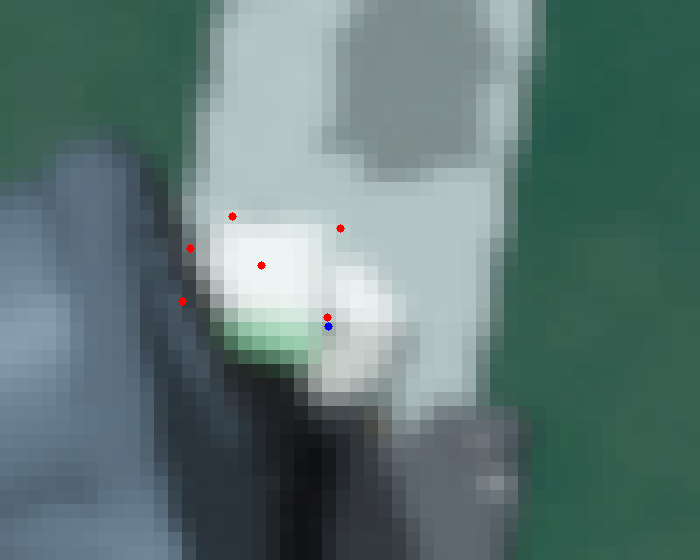

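The label band's edges (right x≈323, front y≈224, green border y≈308) lie within about 3 mm of the expected marks, and the notched end points to the post. The plate is steady at about 10 cm, so I hand in.

```bash
python3 -c "
from rig import bot
print(bot.hand_in())"
```

```text
the job is handed in; nothing more can be done
None
```

The job is handed in, but it printed no verdict: the guard hangs released on the rail bar, and the plate is held by its plain half about 10 cm over the target, level, with the notched end toward the camera post and the label band within about 3 mm of the target's centre in the top view.

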